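Stretch the tile clamp's return spring onto its anchor pin with a spring puller

ROBOT

A 6-joint arm with a two-finger parallel gripper is mounted at the origin on a cart in front of the work surface, level with it; the furniture and walls round the work are solid. World frame = base frame: x ahead of the robot, y to its left, z up, the work surface at z = 0. Lengths are in m, angles in rad, forces in N, time in s.
With the tool pointing down it reaches from about 0.375 to 0.9 m from the base axis. Payload 3.1 kg.
Tool frame: the origin (TCP) lies at the very end of the fingers, on their centre line; the grasp point (between the pads) lies 19 mm behind it; z points along the fingers, y is the line along which they close (so a half turn about z gives the same grasp; the last joint's range is limited). The gripper opens to 85 mm and grips with 20 to 120 N. Pads are 22 mm wide; open, the fingers measure 114 mm over their backs; the gripper's body (76 mm by 85 mm) begins 54 mm behind the grasp point. The pads swing forward as they close: fully open they stand 13 mm farther back than shut.
Start: joints at [1.065, 0.527, 1.433, -0, 1.181, -0.178], TCP at [0.201, 0.592, 0.231] pointing down, gripper open.
Joint ranges: [-3.08, 3.08], [-0.75, 2.2], [0.22, 2.44], [-1.43, 4.57], [0, 2.65], [-2.85, 2.85]. Speed limits (rad/s): [2.79, 2.79, 3.14, 3.14, 3.14, 3.14].

INTERFACE

Orientations are given as a unit quaternion [x, y, z, w].
In Python, from station import sense, snapshot, camera_params, sign_off gives the robot as it stands.
- The arm moves only by the shell command python3 -m handwheel 'ROWS' [OPENING] [FORCE]. ROWS is JSON, a list that holds one entry, the list of rows, each a list of 4 numbers: the shift along the tool's x, y, z in units of 25 mm (1.0 is 25 mm), then the turn about the tool's z in units of 6 degrees (1.0 is 6 degrees). A call has 1 to 20 rows; each row shifts and turns the commanded pose from where the row before left it, along the tool's axes as they then stand; what a row does not reach is not made up. A row lasts 1/8 s, in which the tool goes at most 62.5 mm and 10.7 degrees, less where a joint would pass 70% of its speed; a pose out of reach is approached as far as the arm can. A call is refused whole if a number of a shift passes 1 or a number of a turn 1, either way. A call with a gripper value outside its range is refused whole. OPENING is the finger opening in mm, from 0 to 85.4, set as the call begins (- or left out, the last holds). The fingers move at their own pace and stop on an object; FORCE is the grip in N (left out, the last holds). Time passes only in rows, so rows that do not move let the fingers close. It gives the time, the measured TCP pose, the force, the opening and the grip force at its end, in the units of the state.
- sense(): the state, without advancing time (a new reading comes with each control period).
- snapshot(name): name is "scene" or "side" or "wrist"; returns (picture, depth): 420x560x3 uint8, red, green, blue; 420x560 float32, m along the optical axis (not along the pixel's ray), 0 where there is no reading.
- camera_params(name): a dict with "mtx" (3x3 intrinsics, pixels), "D" ([k1, k2, p1, p2, k3] as OpenCV has them; the pictures are not rectified), "extrinsics" (4x4, takes a point from camera to world coordinates); the wrist camera has in their place "hand_eye" (4x4, takes a point from camera to tool coordinates, whose origin is the TCP and whose axes are the flange's). Camera axes: x right, y up, looking along -z (the intrinsics and any distortion apply to the point x, -y, -z); pixel columns grow to the right and rows downward; lengths in m; the calibration is good to about 2 mm. A picture is of the moment at which its call begins: read the wrist's pose just before it. camera_params takes no time and is no camera call.
- sign_off(): hands the job in; it is judged then, once.
The state is a dict: "t": time; "q": joint angles; "qd": joint speeds; "tau": joint torques, N m; "tcp_pos": TCP position; "tool_rot": TCP orientation; "force": force on the tool from outside, world axes, zero at the start; "ft_torque": the same for the moment, N m; "finger_gap": opening from 0.0 (shut) to 1.0 (fully open); "gripper_force": force on a finger pad.
Only numpy, scipy, OpenCV 4.12 (cv2) and the standard library are available. Lean on these libraries where they do the work, as an engineer would, in place of code of your own. Each camera call takes 0.05 s, during which the arm holds its last target. There are 200 camera calls.

TASK

The return spring of the tile clamp has come off its anchor. Take the wooden-handled spring puller, catch its hooked tip in the eye at the spring's loose end, draw it back until it just touches the anchor's post, lower its hook over the cross pin in front of the post and ease off gently, so that the pin alone holds the spring and the clamp lever holds the tile home against the fence; then lay the puller flat on the bench, clear of the fixture. Do not push or pull hard against the anchor, do not overstretch the spring (60 mm at most), keep the robot's own hand off spring and lever, and leave the scraper, pot and brush where they are.

Things in the scene. Friction and masses are not known exactly. Their poses are not given: they have to be found in the camera images.
- fixture: Tile fixture, fixed: plywood board 18 mm thick, aluminium fences. Origin on the bench under the spring line; x along the clamp lever (away from the robot at yaw 0), y along the spring, towards the long fence; the spring is stretched to -y. Board: x -45..280, y 0..300 mm. Lever pivot (75, 40), the lever's spring stud near (0, 50); spring axis there 48 mm high, over the line x = 0.
- rail: Slotted steel rail, 50 mm wide, top 24 mm high, y -142..38; origin and axes as the fixture. In its slot an anchor is clamped fast: cross pin along x, 8 mm thick, axis 46 mm high; the hook goes over it from above, between the cheek plate at x = 8 (60 mm high) and the pin's end flange at x = -6.5 (15 mm dia.). Behind the pin (-y side) stands the anchor's post, x -4..13, top 86 mm high.
- rail_mid (a point): Middle of the anchor's adjustment: (0, -100, 46) mm in the fixture's frame. The pin's axis lies anywhere within 10 mm of it along y; where is not reported: see it or feel it. The post's front face is 17.5 mm behind the pin's axis: a lifted hook drawn back until its eye (outer edge at hook x = 41) touches the post is 4.5 mm past its seat, right to be lowered. The post is rigid: stop at the touch.
- lever: Flat steel clamp lever, 170 mm, on a vertical pivot in its middle (origin), x along it. Near end: stud with the spring; far end: rubber roller that pushes the tile to the fence when the spring is pulled. It turns up to 0.17 rad (its stud comes up to 13 mm after the pull) before slack is taken up.
- spring_hook: Spring's wire end (4 mm). Origin on the spring axis at the coils' end; x = direction of pull, z up. In mm: shank at z 0 to x 13, rising to a roof (underside z 8, x 19..31), then a bill down at x 34 (inner face 32) to z -11, flared at its end to x 38. The pin enters from below, its axis then at x 23..28, 28 under tension. Unhooked it droops, up to 0.2 rad towards fixture -x, and swings freely.
- hook_throat (a point): Point of the hook where the pin's axis lies when seated under tension: hook frame (28, 0, 2) mm.
- pull_eye (a point): Centre of the closed wire eye over the hook's roof, for the puller: hook frame (30.5, 0, 18.7) mm; opening 13.5 x 13.5 mm in x and z, axis along the hook's y. With the hook seated on the pin it is about 60 mm over the bench.
- stretch (a joint): Stretch of the spring in m, 0 unhooked. Pull in N = 2.5 + 200 x stretch (10.5 N at 40 mm). Seated it is 32 to 52 mm, depending on where the anchor is clamped; more than 60 mm overstretches the spring.
- work_tile: Square patterned tile 200 x 200 x 9 mm, 0.66 kg, lying loose on the board; origin at the centre of its underside. It is home against the long fence when its centre is at y = 160 mm in the fixture's frame; at the start it is 2 to 6 mm short of that.
- puller: Spring puller lying flat: wooden handle 22 mm wide, 24 high between wider ends (60 mm apart; grip there, fingers closing along y), then a 4.4 mm steel rod along +x at mid-height to x = 137 mm; its hooked tip bends to -y. Origin under the handle's middle, z up.
- puller_tip (a point): Middle of the hooked tip: puller frame (143, -11, 12) mm. The tip, 4.4 mm thick, runs along the puller's y from the rod at y = 0 to its free end at y = -22. In use the puller is level with its x along the fixture's +y, the free end pointing to the fixture's +x; enter the eye from the fixture's -x side, pull to -y.
- scraper_1: Bystander: scraper with wooden handle, 170 mm, lying near the bench's front edge.
- pot: Bystander: pigment pot, 60 mm wide, 62 mm high.
- brush: Bystander: round brush, 207 mm long, lying left of the fixture.

How it is judged:
By the outcome, as a careful person would: the job done as asked, in the order asked, and still so for the second after the job is handed in, with the robot touching nothing.
It also fails if it takes over 64 s, if anything falls off the work surface, if the arm or the gripper's body presses on something with over 40 N, if the wrist force passes 120 N, or if a joint passes its speed limit or range.

## Working session

There is one attempt and no reset: what is moved stays moved. The work goes in short steps, Python scripts to look and compute and a shell command to move; the robot and the scene stay as the last step left them, time stands still between calls to the robot, and variables do not carry over. Pictures are saved under pics/ and viewed, at most 10 in all, crops included, and the job is handed in when it is done.

```bash
mkdir -p pics
cat > h.py <<'E'
import numpy as np, cv2
from scipy.spatial.transform import Rotation as R
from station import sense, snapshot, camera_params
def T_tool(s):
    T=np.eye(4); T[:3,:3]=R.from_quat(s['tool_rot']).as_matrix(); T[:3,3]=s['tcp_pos']; return T
def look(name,save=None):
    s=sense(); rgb,d=snapshot(name); p=camera_params(name)
    E=np.array(p['extrinsics']) if 'extrinsics' in p else T_tool(s)@np.array(p['hand_eye'])
    if save: np.savez(''+save+'.npz',rgb=rgb,d=d,E=E,K=p['mtx'],D=p['D']); cv2.imwrite('pics/'+save+'.png',rgb[...,::-1])
    return rgb,d,E,np.array(p['mtx']),np.array(p['D'])
def load(save):
    z=np.load(''+save+'.npz'); return z['rgb'],z['d'],z['E'],z['K'],z['D']
def rays(uv,K,D):
    return cv2.undistortPoints(np.array(uv,float).reshape(-1,1,2),K,D).reshape(-1,2)
def pts(L,uv,z=None):
    rgb,d,E,K,D=L; uv=np.array(uv,float).reshape(-1,2); n=rays(uv,K,D)
    v=np.c_[n[:,0],-n[:,1],-np.ones(len(n))]
    if z is None:
        k=d[uv[:,1].round().astype(int),uv[:,0].round().astype(int)]
    else:
        w=v@E[:3,:3].T; k=(z-E[2,3])/w[:,2]
    return (v*k[:,None])@E[:3,:3].T+E[:3,3]
def cloud(L):
    h,w=L[1].shape; uu,vv=np.meshgrid(np.arange(w),np.arange(h))
    return pts(L,np.c_[uu.ravel(),vv.ravel()]).reshape(h,w,3)
def proj(L,P):
    rgb,d,E,K,D=L; P=np.atleast_2d(P); c=(P-E[:3,3])@E[:3,:3]; c=c*[1,-1,-1]
    return cv2.projectPoints(c,np.zeros(3),np.zeros(3),K,D)[0].reshape(-1,2)
E
python3 - <<'E'
from h import *
for n in('scene','side','wrist'):
    L=look(n,n+'0'); print(n,L[2].round(3).tolist(),L[3].round(0).tolist())
print(sense())
a=cv2.imread('pics/scene0.png');b=cv2.imread('pics/side0.png')
E
```

```text
scene [[0.92, 0.188, -0.344, 0.028], [-0.392, 0.463, -0.795, -1.077], [0.01, 0.866, 0.5, 0.748], [0.0, 0.0, 0.0, 1.0]] [[387.0, 0.0, 279.0], [0.0, 387.0, 209.0], [0.0, 0.0, 1.0]]
side [[-1.0, -0.017, 0.025, 0.546], [0.03, -0.43, 0.903, 1.208], [-0.005, 0.903, 0.43, 0.63], [0.0, 0.0, 0.0, 1.0]] [[455.0, 0.0, 276.0], [0.0, 455.0, 203.0], [0.0, 0.0, 1.0]]
wrist [[0.323, -0.902, -0.286, 0.127], [0.946, 0.307, 0.1, 0.616], [-0.002, -0.302, 0.953, 0.374], [0.0, 0.0, 0.0, 1.0]] [[339.0, 0.0, 285.0], [0.0, 339.0, 204.0], [0.0, 0.0, 1.0]]
{'t': 0.15, 'q': array([ 1.06451860e+00,  5.28218468e-01,  1.43361210e+00, -3.51849718e-06,
        1.18139783e+00, -1.78542594e-01]), 'qd': array([-1.60206271e-05, -1.37312959e-03, -2.81931789e-03, -6.86027728e-04,
        1.03780054e-03, -1.08320231e-03]), 'tau': array([ 8.82879449e-04, -4.42737544e+01, -1.78276044e+01, -2.44514194e-04,
        5.61212641e-03, -1.57808887e-05]), 'tcp_pos': array([0.20091565, 0.59124767, 0.2305781 ]), 'tool_rot': array([ 1.63134459e-01,  9.86603507e-01, -7.70940023e-04, -2.73075025e-04]), 'force': array([ 0.21419096, -0.20033392, -1.04772157]), 'ft_torque': array([-0.00937395,  0.01605744,  0.04956436]), 'gripper_force': 0.0, 'finger_gap': 1.0020732670639998}
```

View pics/scene0.png

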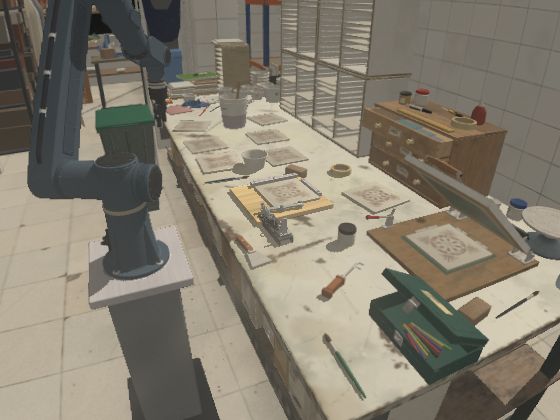

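View pics/side0.png

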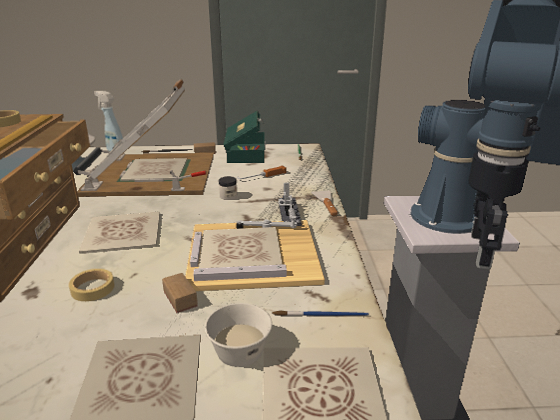

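The scene picture shows the fixture at about (280,200), with the anchor and spring at (272,222). The puller's handle is at (333,287) and its tip at (361,264). The scraper is at (243,240) and the pot at (347,233). In the side view the anchor is at (290,205) and the puller at (270,173).

Run:
```python
from h import *
L=load('scene0'); 
print('scene: handle,rodstart,tip,anchor,board corners(z18) l,b,r,t')
print(pts(L,[[333,287],[349,275],[361,264]],.012).round(3)); print(pts(L,[[333,287],[361,264],[272,222],[347,233],[243,240]]).round(3))
print(pts(L,[[229,194],[331,208]],.018).round(3))
S=load('side0')
print('side'); print(pts(S,[[274,171],[243,180]],.012).round(3));print(pts(S,[[290,205],[286,222]]).round(3))
print(pts(S,[[327,283],[186,282],[314,225]],.018).round(3))
# orange handle / yellow board clouds
for n,X in(('sc',L),('si',S)):
    C=cloud(X); hsv=cv2.cvtColor(X[0],cv2.COLOR_RGB2HSV)
    m=(C[...,0]>.3)&(C[...,0]<.9)&(C[...,1]>-.7)&(C[...,1]<.5)&(abs(C[...,2]-.018)<.006)&(hsv[...,1]>100)&(hsv[...,2]>130)
    nl,lab,st,ce=cv2.connectedComponentsWithStats(m.astype(np.uint8))
    k=1+st[1:,4].argmax(); P=C[lab==k][:,:2]; print(n,st[k],cv2.minAreaRect(P.astype(np.float32)*1000))
```

```text
scene: handle,rodstart,tip,anchor,board corners(z18) l,b,r,t
[[ 0.506 -0.37   0.012]
 [ 0.577 -0.342  0.012]
 [ 0.639 -0.311  0.012]]
[[ 0.498 -0.382  0.025]
 [ 0.641 -0.309  0.01 ]
 [ 0.474  0.009  0.02 ]
 [ 0.651 -0.202  0.057]
 [ 0.344 -0.054  0.015]]
[[0.395 0.276 0.018]
 [0.722 0.02  0.018]]
side
[[ 0.51  -0.36   0.012]
 [ 0.621 -0.279  0.012]]
[[ 0.469 -0.045  0.024]
 [ 0.488  0.086  0.035]]
[[0.407 0.355 0.018]
 [0.73  0.339 0.018]
 [0.408 0.076 0.018]]
sc [324 277  18  16  78] ((507.0140380859375, -368.6282653808594), (72.77959442138672, 25.072362899780273), 28.99108123779297)
si [ 186  220  139   68 2555] ((579.47802734375, 198.81793212890625), (324.052734375, 300.67523193359375), 2.7302513122558594)
```

```bash
python3 -m handwheel '[[[0,0,0,1],[0,0,0,1],[0,0,0,1],[0,0,0,1],[0,0,0,1],[0,0,0,1],[0,0,0,1],[0,0,0,1],[0,0,0,1],[0,0,0,1],[0,0,0,1],[0,0,0,0.87],[-1,0.4,0,0],[-1,0.4,0,0],[-1,0.4,0,0],[-1,0.4,0,0]]]' && python3 -m handwheel '[[[-1,0.45,0,0],[-1,0.45,0,0],[-1,0.45,0,0],[-1,0.45,0,0],[-1,0.45,0,0],[-1,0.45,0,0],[-1,0.45,0,0],[-1,0.45,0,0],[-1,0.5,0,0],[-1,0.5,0,0],[-1,0.5,0,0],[-1,0.5,0,0],[-1,0.5,0,0],[-1,0.5,0,0],[-1,0.5,0,0],[-1,0.5,0,0],[-1,0.5,0,0],[-1,0.5,0,0],[-1,0.5,0,0],[0,0,0,0]]]'
python3 - <<'E'
from h import *
s=sense();print(s['t'],s['tcp_pos'],s['q'],R.from_quat(s['tool_rot']).as_matrix().round(3)); L=look('wrist','w1'); print(L[2].round(3))
E
```

```text
t: 2.15
tcp_pos: [0.2413, 0.4908, 0.231]
tool_rot: [0.707, 0.707, -0.0, 0.0]
force: [0.1, 0.2, -0.1]
finger_gap: 1.002
gripper_force: 0.0
t: 4.65
tcp_pos: [0.4697, 0.0153, 0.2313]
tool_rot: [0.708, 0.706, 0.0, 0.0]
force: [-0.6, -0.1, 1.1]
finger_gap: 0.999
gripper_force: 0.0
4.65 [0.46968983 0.01528427 0.23125301] [-2.05862477e-01  3.19741612e-01  1.80997832e+00 -1.13172360e-04
  1.01107118e+00 -2.03071179e-01] [[ 0.003  1.     0.001]
 [ 1.    -0.003 -0.   ]
 [-0.     0.001 -1.   ]]
[[ 1.     0.004 -0.     0.469]
 [-0.004  0.953  0.303  0.092]
 [ 0.001 -0.303  0.953  0.375]
 [ 0.     0.     0.     1.   ]]
```

View pics/w1.png

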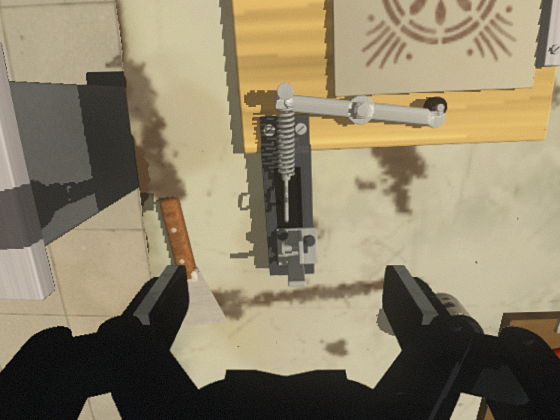

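The wrist view shows the lever pivot at (361,110), the stud at (285,92), the coils ending near (286,180), the hook wire down to (286,222) and the anchor at (295,245). The board's near-left corner is at about (244,152). I'll zoom in.

Run:
```python
from h import *
L=load('w1'); im=L[0][...,::-1][160:300,235:345]
cv2.imwrite('pics/w1c.png',cv2.resize(im,None,fx=4.2,fy=4.2,interpolation=cv2.INTER_CUBIC))
C=cloud(L); hsv=cv2.cvtColor(L[0],cv2.COLOR_RGB2HSV)
# board edge fit: front edge (y=0) & left edge (x=-45) from yellow mask
m=(C[...,2]>.010)&(C[...,2]<.026)&(hsv[...,1]>90)&(hsv[...,0]>12)&(hsv[...,0]<32)
P=[]
for c in list(range(255,262))+list(range(318,520,4)):
    r=np.where(m[:200,c])[0]
    if len(r): P.append((c,r.max()+.5))
W=pts(L,P,.018); a=np.polyfit(W[:,0],W[:,1],1); res=abs(W[:,1]-np.polyval(a,W[:,0])); k=res<.002; a=np.polyfit(W[k,0],W[k,1],1); print('front',a,np.degrees(np.arctan(a[0])),k.sum(),len(k))
P=[]
for r in range(5,145,4):
    c=np.where(m[r,:330])[0]
    if len(c): P.append((c.min()-.5,r))
W=pts(L,P,.018); b=np.polyfit(W[:,1],W[:,0],1);res=abs(W[:,0]-np.polyval(b,W[:,1])); k=res<.003; b=np.polyfit(W[k,1],W[k,0],1); print('left',b,np.degrees(np.arctan(-b[0])),k.sum(),len(k))
y=(a[0]*b[1]+a[1])/(1-a[0]*b[0]); x=b[0]*y+b[1]; print('corner',x,y)
th=np.arctan(a[0]); o=np.array([x,y])+45e-3*np.array([np.cos(th),np.sin(th)]); print('origin',o)
print('z:', [ (p,C[p[1],p[0]].round(4).tolist()) for p in [(361,110),(285,92),(286,150),(286,200),(286,215),(297,282),(290,230)]])
```

```text
front [0.04702666 0.01507499] 2.6924457963813406 57 58
left [-0.04596979  0.42669223] 2.6320218923589445 35 35
corner 0.4250802926026183 0.03506509667830218
origin [0.47003062 0.03717896]
z: [((361, 110), [0.5414, 0.0802, 0.043]), ((285, 92), [0.4693, 0.0964, 0.0607]), ((286, 150), [0.4701, 0.0414, 0.0369]), ((286, 200), [0.4699, -0.0046, 0.0571]), ((286, 215), [0.4698, -0.0169, 0.0663]), ((297, 282), [0.4802, -0.0784, 0.0867]), ((290, 230), [0.4742, -0.0475, 0.0291])]
```

View pics/w1c.png

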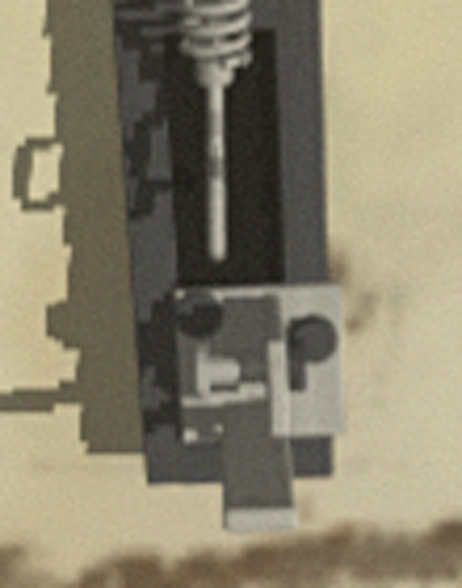

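The crop shows the pin at about (215,372), its flange at (200,375), the cheek plate at x≈278, and the post's top edge at (260,518). The hook wire runs straight down the picture from (215,80) to (218,262).

```bash
cat >> h.py <<'E'
O=np.array([.470,.0372]); TH=.0465
def w2f(P):
    P=np.atleast_2d(P).copy(); d=P[:,:2]-O; c,s=np.cos(TH),np.sin(TH)
    P[:,0]=c*d[:,0]+s*d[:,1]; P[:,1]=-s*d[:,0]+c*d[:,1]; return P
def f2w(P):
    P=np.atleast_2d(P).astype(float).copy(); c,s=np.cos(TH),np.sin(TH)
    x=c*P[:,0]-s*P[:,1]+O[0]; y=s*P[:,0]+c*P[:,1]+O[1]; P[:,0]=x;P[:,1]=y; return P
E
python3 - <<'E'
from h import *
L=load('w1')
f=lambda cx,cy:[235+cx/4.2,160+cy/4.2]
print('pin',w2f(pts(L,[f(215,372)],.050)).round(4), 'cheek edge top', w2f(pts(L,[f(278,400)],.060)).round(4))
print('post back bottom edge top z86', w2f(pts(L,[f(225,510),f(295,510),f(225,528),f(295,528)],.086)).round(4))
print('rail end z24', w2f(pts(L,[f(148,482),f(330,474)],.024)).round(4))
C=cloud(L)
for v in range(168,226,3):
    row=w2f(C[v,280:295]); k=row[:,2]>.04
    print(v,[(280+i,(row[i]*1000).round(0).astype(int).tolist()) for i in np.where(k)[0]])
for v in range(268,288,2):
    row=w2f(C[v,284:312]); k=row[:,2]>.07
    print(v,[(284+i,(row[i]*1000).round(0).astype(int).tolist()) for i in np.where(k)[0]][:3])
# puller from scene/side clouds
for n in('scene0','side0'):
    X=load(n);C=cloud(X);m=(C[...,0]>.44)&(C[...,0]<.75)&(C[...,1]>-.45)&(C[...,1]<-.2)&(C[...,2]>.008)&(C[...,2]<.035); P=C[m]; print(n,len(P));
E
```

```text
pin [[-0.0046 -0.0972  0.05  ]] cheek edge top [[ 0.0106 -0.1008  0.06  ]]
post back bottom edge top z86 [[-0.0033 -0.1153  0.086 ]
 [ 0.0128 -0.1161  0.086 ]
 [-0.0035 -0.12    0.086 ]
 [ 0.0126 -0.1208  0.086 ]]
rail end z24 [[-0.0253 -0.1419  0.024 ]
 [ 0.0252 -0.142   0.024 ]]
168 [(np.int64(280), [-6, -11, 49]), (np.int64(281), [-5, -11, 48]), (np.int64(282), [-4, -11, 50]), (np.int64(283), [-3, -11, 51]), (np.int64(284), [-2, -11, 50]), (np.int64(285), [-2, -11, 50]), (np.int64(286), [-1, -11, 50]), (np.int64(287), [0, -11, 51]), (np.int64(288), [1, -11, 51]), (np.int64(289), [2, -11, 51]), (np.int64(293), [6, -13, 43]), (np.int64(294), [7, -13, 42])]
171 [(np.int64(280), [-7, -15, 45]), (np.int64(287), [0, -15, 49]), (np.int64(288), [1, -14, 50]), (np.int64(289), [2, -15, 49]), (np.int64(290), [3, -15, 49]), (np.int64(291), [4, -15, 48]), (np.int64(292), [5, -15, 47]), (np.int64(293), [6, -16, 46])]
174 [(np.int64(282), [-5, -19, 41]), (np.int64(283), [-4, -19, 42]), (np.int64(284), [-3, -19, 40]), (np.int64(285), [-2, -19, 42]), (np.int64(286), [-1, -19, 41]), (np.int64(287),
[... 2644 characters left out ...]
(289), [-3, -114, 73]), (np.int64(290), [-2, -115, 72])]
276 [(np.int64(288), [-4, -116, 74]), (np.int64(289), [-3, -115, 76]), (np.int64(290), [-2, -114, 77])]
278 [(np.int64(288), [-4, -115, 80]), (np.int64(289), [-3, -114, 81]), (np.int64(290), [-2, -115, 80])]
280 [(np.int64(288), [-4, -115, 83]), (np.int64(289), [-3, -115, 84]), (np.int64(290), [-2, -115, 84])]
282 [(np.int64(288), [-4, -116, 86]), (np.int64(289), [-3, -116, 86]), (np.int64(290), [-2, -116, 86])]
284 [(np.int64(288), [-4, -118, 86]), (np.int64(289), [-3, -118, 87]), (np.int64(290), [-2, -117, 87])]
286 [(np.int64(290), [-2, -120, 86]), (np.int64(291), [-1, -120, 87]), (np.int64(292), [0, -120, 86])]
scene0 362
side0 219
```

```bash
python3 -m handwheel '[[[-1,0.16,0,0],[-1,0.16,0,0],[-1,0.16,0,0],[-1,0.16,0,0],[-1,0.16,0,0],[-1,0.16,0,0],[-1,0.16,0,0],[-1,0.16,0,0],[-1,0.16,0,0],[-1,0.16,0,0],[-1,0.16,0,0],[-1,0.16,0,0],[-1,0.16,0,0],[-1,0.16,0,0],[-0.6,0.16,0,0]]]' && python3 -m handwheel '[[[0,0,0,1],[0,0,0,1],[0,0,0,1],[0,0,0,1],[0,0,0,1],[0,0,0,1],[0,0,0,1],[0,0,0,1],[0,0,0,1],[0,0,0,1],[0,0,0,0],[0,0,0,0]]]'
python3 - <<'E'
from h import *
L=look('wrist','w2'); print(sense()['q'],L[2].round(3))
E
```

```text
t: 6.58
tcp_pos: [0.5287, -0.3502, 0.2311]
tool_rot: [0.708, 0.707, 0.0, 0.0]
force: [0.5, -0.5, 0.2]
finger_gap: 1.002
gripper_force: 0.0
t: 8.07
tcp_pos: [0.5287, -0.3483, 0.2312]
tool_rot: [0.966, 0.26, -0.0, -0.0]
force: [0.0, -0.2, 0.1]
finger_gap: 1.001
gripper_force: 0.0
[-7.58777881e-01  5.38714890e-01  1.41114103e+00  1.03659785e-04
  1.19191913e+00  2.87156518e-01] [[ 0.501  0.825  0.261  0.595]
 [-0.866  0.477  0.151 -0.31 ]
 [ 0.    -0.302  0.953  0.375]
 [ 0.     0.     0.     1.   ]]
```

View pics/w2.png

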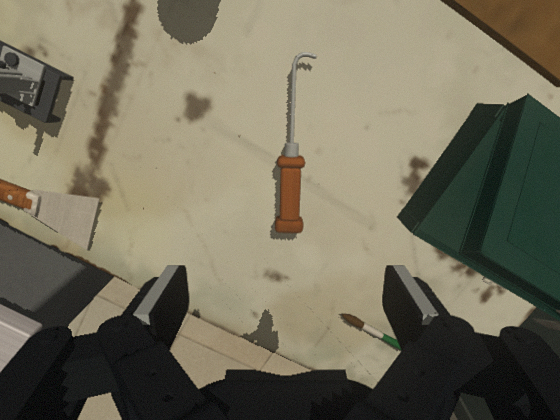

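The puller lies almost along the tool's x. Its handle runs between its ends at (290,162) and (289,227), and the rod goes up to (294,60) with the tip to the right at (305,55).

Run:
```python
from h import *
L=load('w2'); rgb=L[0].astype(int); hsv=cv2.cvtColor(L[0],cv2.COLOR_RGB2HSV)
m=(hsv[...,1]>140)&((hsv[...,0]<14))&(hsv[...,2]>70); m[:140]=0;m[245:]=0;m[:,:260]=0;m[:,320:]=0
C=cloud(L); print(m.sum(), np.ptp(np.where(m)[0]),np.where(m)[0].min())
# per row centre of the handle mask, silhouette at z .012
uv=[]
for r in range(160,230):
    c=np.where(m[r])[0]
    if len(c): uv.append((c.mean(),r))
P=pts(L,uv,.014); 
# rod: use bright pixels / depth
rod=[]
g=L[0].mean(2)
Z=C[...,2]
for r in range(66,142,4):
    k=np.where(Z[r,275:312]>.007)[0]
    if len(k): rod.append((275+k.mean(),r))
Q=pts(L,rod,.013)
A=np.r_[P,Q][:,:2]; c=A.mean(0); d=np.linalg.svd(A-c)[2][0]; d*=np.sign(d[0]); print('yaw all',np.degrees(np.arctan2(d[1],d[0])))
c2=Q[:,:2]; d2=np.linalg.svd(c2-c2.mean(0))[2][0]; d2*=np.sign(d2[0]); print('yaw rod',np.degrees(np.arctan2(d2[1],d2[0])), len(Q))
n=np.array([-d[1],d[0]]); print('offsets rod-hand mm',((Q[:,:2].mean(0)-P[:,:2].mean(0))@n*1000).round(1))
H=C[m]; H=H[H[:,2]>.008]; s=(H[:,:2]-c)@d; print('handle span',s.min(),s.max())
tipuv=np.argwhere(Z[45:75,285:325]>.007)+[45,285]; T=pts(L,tipuv[:,::-1],.013); st=(T[:,:2]-c)@d; print('tip max',st.max(), 'lat',(((T[:,:2]-c)@n).min()))
mid=(st.max()-.0022-.143)  # origin along d
o=c+d*mid; print('origin from tip',o); o2=c+d*(s.min()+s.max())/2; print('origin from handle',o2)
# tool target
s0=sense(); X=R.from_quat(s0['tool_rot']).as_matrix(); yaw=np.degrees(np.arctan2(X[1,0],X[0,0])); print('tool x yaw',yaw)
for oo in (o,o2): print('tool shift mm',(X.T@np.r_[oo-s0['tcp_pos'][:2],.003-s0['tcp_pos'][2]]*1000).round(1))
```

```text
1526 77 155
yaw all 28.578039998840143
yaw rod 28.76086388231938 19
offsets rod-hand mm 0.0
handle span -0.0617694240918628 0.08231278589027685
tip max 0.1278515383130277 lat -0.022063625607840726
origin from tip [ 0.51098111 -0.36435745]
origin from handle [ 0.53523619 -0.3511452 ]
tool x yaw 30.070175764401387
tool shift mm [-23.4   5.1 228.3]
tool shift mm [  4.2   5.8 228.3]
```

```bash
python3 -m handwheel '[[[-0.94,0.2,0,0.23],[0,0,1,0],[0,0,1,0],[0,0,1,0],[0,0,1,0],[0,0,1,0],[0,0,1,0],[0,0,1,0],[0,0,1,0],[0,0,0.6,0],[0,0,0.3,0],[0,0,0.2,0],[0,0,0,0]]]' 50 && python3 -m handwheel '[[[0,0,0,0],[0,0,0,0],[0,0,0,0],[0,0,0,0],[0,0,0,0],[0,0,0,0],[0,0,0,0],[0,0,0,0]]]' 5 110
```

```text
t: 9.75
tcp_pos: [0.511, -0.3645, 0.0041]
tool_rot: [0.969, 0.247, 0.0, 0.0]
force: [1.4, 0.1, -0.6]
finger_gap: 0.581
gripper_force: 0.0
t: 10.75
tcp_pos: [0.5113, -0.3649, 0.0049]
tool_rot: [0.969, 0.247, 0.0, 0.001]
force: [0.2, 0.3, 6.2]
finger_gap: 0.233
gripper_force: 108.5
```

```bash
python3 -m handwheel '[[[0,0,-0.5,0],[0,0,-1,0],[0,0,-1,0],[0,0,-1,0],[0,0,-1,-0.3],[0,0,-0.6,-0.9],[0,0,0,-1],[0,0,0,-1],[0,0,0,-1],[0,0,0,-1],[0,0,0,-1],[0,0,0,-1],[0,0,0,-1],[0,0,0,-1],[0,0,0,-1],[0,0,0,-0.48],[0,0,0,0]]]' && python3 -m handwheel '[[[1,-0.3,0,0],[1,-0.3,0,0],[1,-0.3,0,0],[1,-0.3,0,0],[1,-0.3,0,0],[1,-0.3,0,0],[1,-0.3,0,0],[1,-0.3,0,0],[0.3,-0.3,0,0],[0,0,0,0],[0,0,0,0],[0,0,0,0]]]'
python3 - <<'E'
from h import *
s=sense(); X=R.from_quat(s['tool_rot']).as_matrix(); print('yaw',np.degrees(np.arctan2(X[1,0],X[0,0])),w2f(s['tcp_pos']).round(4),s['q'])
L=look('wrist','w3'); look('side','side3'); look('scene','scene3')
im=L[0][...,::-1]; a=cv2.imread('pics/side3.png')[150:260,230:340]; b=cv2.imread('pics/scene3.png')[170:280,220:330]
r=lambda i:cv2.resize(i,(300,300),interpolation=cv2.INTER_CUBIC)
cv2.imwrite('pics/m3.png',np.vstack([np.hstack([r(a),r(b)]),cv2.resize(im[:280],(600,300))]))
E
```

```text
t: 12.88
tcp_pos: [0.5106, -0.3641, 0.1314]
tool_rot: [0.69, 0.723, 0.0, -0.0]
force: [-0.6, 0.2, -1.4]
finger_gap: 0.232
gripper_force: 107.7
t: 14.38
tcp_pos: [0.4343, -0.1613, 0.1314]
tool_rot: [0.691, 0.723, 0.0, 0.001]
force: [-0.5, 0.1, -1.9]
finger_gap: 0.231
gripper_force: 107.8
yaw 92.6450887432943 [[-0.0449 -0.1967  0.1314]] [-5.97598272e-01  4.81028599e-01  1.92730831e+00 -1.19473039e-04
  7.32039903e-01 -6.43675330e-01]
```

View pics/m3.png

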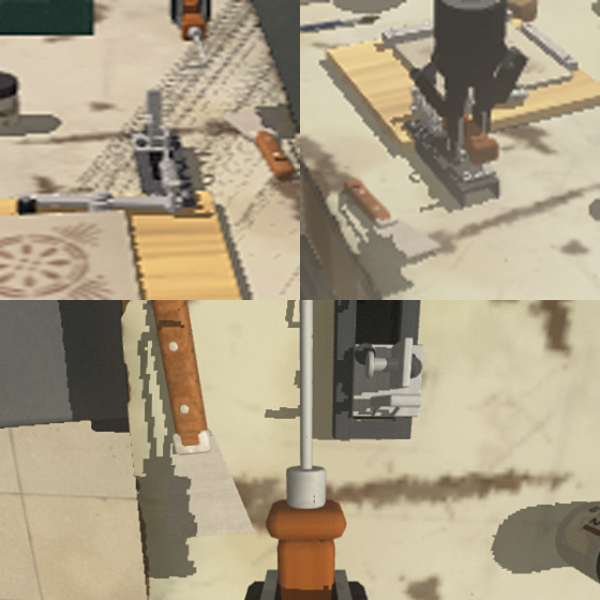

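The puller is held straight, with the rod up the middle of the wrist picture at column ~285 and the rail and anchor to its right at (360..415). I'll measure the rod in the tool frame.

Run:
```python
from h import *
L=load('w3'); C=cloud(L); s=sense(); T=np.linalg.inv(T_tool(s)); 
for r in range(2,150,20):
    W=C[r,265:310]; k=np.where(W[:,2]>.11)[0]
    if len(k): q=W[k]@T[:3,:3].T+T[:3,3]; print(r,len(k),(np.median(q,0)*1000).round(1), 'col',265+k.mean())
S=load('side3'); Cs=cloud(S); m=(Cs[...,2]>.11)&(Cs[...,2]<.16)&(abs(Cs[...,0]-.45)<.05)&(Cs[...,1]<.02)&(Cs[...,1]>-.1); q=Cs[m]@T[:3,:3].T+T[:3,3]; print(m.sum()); print((q*1000).round(0)[:25])
```

```text
2 12 [ 1.088e+02 -1.000e-01 -9.800e+00] col 285.5
22 12 [ 1.022e+02 -1.000e-01 -9.900e+00] col 285.5
42 12 [95.6 -0.1 -9.8] col 285.5
62 12 [88.7 -0.1 -9.7] col 285.5
82 12 [ 81.7  -0.1 -10. ] col 285.5
102 12 [74.5 -0.1 -9.9] col 285.5
122 13 [67.  -0.4 -9.9] col 284.6923076923077
142 11 [59.3 -0.3 -9.6] col 285.0
27
[[ 67.  -0.  -7.]
 [ 70.  -3.  -8.]
 [ 70.   0.  -5.]
 [ 81.  -1.  -9.]
 [ 84.  -1.  -7.]
 [ 91.  -0.  -7.]
 [ 94.  -3.  -8.]
 [ 97.   1.  -6.]
 [103.  -2.  -8.]
 [112.  -0.  -9.]
 [117.   0.  -7.]
 [122.  -2.  -9.]
 [131.  -1.  -9.]
 [136.  -0.  -8.]
 [137.  17.  -6.]
 [142.  15.  -8.]
 [145.  13.  -9.]
 [144.  10.  -9.]
 [142.   7.  -8.]
 [145.   4.  -9.]
 [141.   0.  -7.]
 [148.  19.  -8.]
 [145.  16.  -6.]
 [144.  13.  -6.]
 [149.  10.  -8.]]
```

```bash
python3 -m handwheel '[[[0.07,0,0.6,0],[0,0,1,0],[0,0,1,0],[0,0,0.68,0],[0,0,0,0],[0,0.3,0,0],[0,0.2,0,0],[0,0,0,0]]]' && python3 -m handwheel '[[[0,0.15,0,0],[0,0.15,0,0],[0,0,0,0]]]' && python3 -m handwheel '[[[0,0.15,0,0],[0,0.15,0,0],[0,0.06,0,0],[0,0,0,0]]]'
python3 - <<'E'
from h import *
s=sense(); print(w2f(s['tcp_pos']).round(4),s['force'])
look('side','s4'); look('scene','c4')
E
```

```text
t: 15.52
tcp_pos: [0.4472, -0.1584, 0.05]
tool_rot: [0.69, 0.724, 0.0, 0.001]
force: [-0.1, -0.8, -0.8]
finger_gap: 0.229
gripper_force: 107.9
t: 15.9
tcp_pos: [0.454, -0.1577, 0.0494]
tool_rot: [0.69, 0.724, 0.0, 0.0]
force: [0.1, -0.3, -0.7]
finger_gap: 0.224
gripper_force: 107.9
t: 16.4
tcp_pos: [0.4626, -0.1571, 0.0493]
tool_rot: [0.69, 0.724, -0.0, 0.0]
force: [-0.4, 0.3, -0.5]
finger_gap: 0.227
gripper_force: 107.9
[[-0.0164 -0.1938  0.0493]] [-0.38992339  0.31528161 -0.50944231]
```

```bash
python3 -m handwheel '[[[0,0,-0.3,0],[0,0,-0.3,0],[0,0,-0.3,0],[0,0,-0.3,0],[0,0,0,0]]]' && python3 -m handwheel '[[[-0.3,0,0,0],[-0.3,0,0,0],[-0.2,0,0,0],[0,0,0,0],[0,0,0,0]]]'
python3 - <<'E'
from h import *
s=sense(); print(w2f(s['tcp_pos']).round(4),s['force'])
look('side','s5'); look('scene','c5')
r=lambda i:cv2.resize(i,(400,300),interpolation=cv2.INTER_CUBIC)
f=lambda n,a,b,c,d:r(cv2.imread('pics/'+n+'.png')[a:b,c:d])
cv2.imwrite('pics/m5.png',np.vstack([np.hstack([f('s4',170,230,255,335),f('c4',195,255,235,315)]),np.hstack([f('s5',170,230,255,335),f('c5',195,255,235,315)])]))
E
```

```text
t: 17.12
tcp_pos: [0.4629, -0.1575, 0.0801]
tool_rot: [0.69, 0.724, 0.0, 0.001]
force: [0.4, -0.3, -2.0]
finger_gap: 0.227
gripper_force: 107.8
t: 17.75
tcp_pos: [0.4627, -0.1765, 0.0789]
tool_rot: [0.69, 0.723, -0.0, -0.001]
force: [0.8, 5.3, -3.3]
finger_gap: 0.231
gripper_force: 107.9
[[-0.0173 -0.2131  0.0789]] [ 0.84158515  5.25252097 -3.2653878 ]
```

View pics/m5.png

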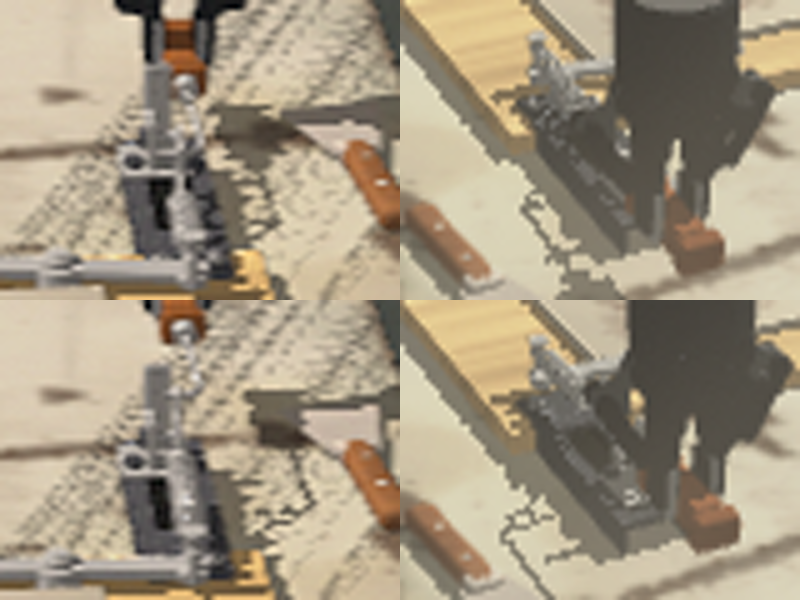

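```bash
python3 -m handwheel '[[[0,0.04,-0.08,0],[-0.2,0.04,0,0],[-0.2,0,0,0],[-0.2,0,0,0],[-0.2,0,0,0],[-0.2,0,0,0],[-0.2,0,0,0],[0,0,0,0],[0,0,0,0]]]' && python3 -c "
from h import *
s=sense(); print(w2f(s['tcp_pos']).round(4),s['force'])"; for i in 1; do python3 -m handwheel '[[[-0.08,0,0,0],[0,0,0,0],[0,0,0,0]]]'; done;  python3 -c "
from h import *
s=sense(); print(w2f(s['tcp_pos']).round(4),s['force'])"
```

```text
t: 18.98
tcp_pos: [0.4644, -0.2039, 0.0802]
tool_rot: [0.69, 0.723, 0.0, -0.004]
force: [-1.1, 9.4, -5.0]
finger_gap: 0.229
gripper_force: 107.9
[[-0.0168 -0.2406  0.0802]] [-1.10935111  9.42699562 -5.01756088]
t: 19.35
tcp_pos: [0.4644, -0.2057, 0.0802]
tool_rot: [0.69, 0.724, 0.0, -0.004]
force: [-0.3, 10.4, -4.2]
finger_gap: 0.232
gripper_force: 107.9
[[-0.0169 -0.2424  0.0802]] [-0.28456784 10.42642088 -4.15972918]
```

```bash
cat > f.py <<'E'
from h import *
s=sense(); print(w2f(s['tcp_pos']).round(4),s['force'].round(2))
E
python3 -m handwheel '[[[-0.1,0,-0.04,0],[0,0,0,0],[0,0,0,0]]]' >/dev/null; python3 f.py; python3 -m handwheel '[[[-0.08,0,0,0],[0,0,0,0],[0,0,0,0]]]'>/dev/null; python3 f.py;python3 -m handwheel '[[[-0.06,0,0,0],[0,0,0,0],[0,0,0,0]]]'>/dev/null; python3 f.py
```

```text
[[-0.017  -0.2446  0.0811]] [-0.59 10.44 -5.73]
[[-0.0171 -0.2464  0.0811]] [-0.17 10.69 -4.66]
[[-0.0172 -0.2477  0.081 ]] [-0.73 10.8  -4.36]
```

```bash
python3 -m handwheel '[[[-0.04,0,0,0],[0,0,0,0],[0,0,0,0]]]' >/dev/null; python3 f.py; python3 -m handwheel '[[[-0.04,0,0,0],[0,0,0,0],[0,0,0,0]]]'>/dev/null; python3 f.py;python3 -m handwheel '[[[-0.03,0,0,0],[0,0,0,0],[0,0,0,0]]]'>/dev/null; python3 f.py
```

```text
[[-0.0173 -0.2486  0.081 ]] [-0.95 11.59 -5.  ]
[[-0.0173 -0.2495  0.081 ]] [ 0.2  11.75 -4.03]
[[-0.0175 -0.2499  0.0809]] [-0.27 13.08 -5.49]
```

```bash
python3 -m handwheel '[[[0,0,0,0],[0,0,0,0]]]' >/dev/null; python3 f.py; python3 -m handwheel '[[[-0.02,0,0,0],[0,0,0,0],[0,0,0,0]]]'>/dev/null; python3 f.py; python3 -m handwheel '[[[0,0,0,0]]]' >/dev/null; python3 f.py
```

```text
[[-0.0174 -0.2499  0.0809]] [-0.24 12.41 -3.87]
[[-0.0175 -0.25    0.0808]] [ 0.07 13.41 -5.25]
[[-0.0175 -0.25    0.0808]] [ 0.12 12.62 -4.74]
```

```bash
python3 -m handwheel '[[[0.05,0,0,0],[0,0,0,0]]]' >/dev/null; python3 f.py; python3 -m handwheel '[[[0,0,0.12,0],[0,0,0.12,0],[0,0,0.12,0],[0,0,0,0],[0,0,0,0]]]'>/dev/null; python3 f.py; python3 -m handwheel '[[[0,0,0.12,0],[0,0,0.12,0],[0,0,0,0],[0,0,0,0]]]' >/dev/null; python3 f.py
```

```text
[[-0.0173 -0.2494  0.081 ]] [ 0.24 11.32 -4.63]
[[-0.0173 -0.2496  0.072 ]] [ 0.15 10.53 -3.81]
[[-0.0172 -0.2497  0.0661]] [-0.52 10.53 -3.96]
```

```bash
python3 -m handwheel '[[[0,0,0.12,0],[0,0,0.12,0],[0,0,0,0],[0,0,0,0]]]'>/dev/null; python3 f.py; python3 -m handwheel '[[[0,0,0.08,0],[0,0,0.08,0],[0,0,0,0],[0,0,0,0]]]' >/dev/null; python3 f.py;  python3 -c "
from h import *
look('side','s6'); look('scene','c6'); 
r=lambda i:cv2.resize(i,(400,300),interpolation=cv2.INTER_CUBIC)
f=lambda n,a,b,c,d:r(cv2.imread('pics/'+n+'.png')[a:b,c:d])
cv2.imwrite('pics/m6.png',np.hstack([f('s6',170,230,255,335),f('c6',195,255,235,315)]))"
```

```text
[[-0.0172 -0.2497  0.0602]] [-0.65 10.24 -3.51]
[[-0.0171 -0.2499  0.0564]] [ 0.27 11.15 -1.61]
```

View pics/m6.png

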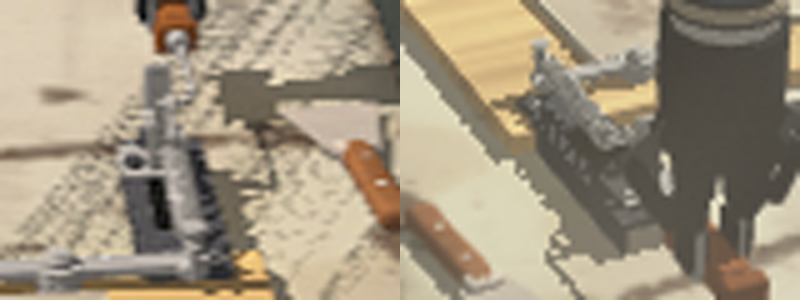

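```bash
python3 -m handwheel '[[[0,0,0.08,0],[0,0,0,0],[0,0,0,0]]]'>/dev/null; python3 f.py; python3 -m handwheel '[[[0,0,0.08,0],[0,0,0,0],[0,0,0,0]]]' >/dev/null; python3 f.py
```

```text
[[-0.017  -0.25    0.0547]] [ 0.61 10.75  0.57]
[[-0.0168 -0.2501  0.053 ]] [-1.15  9.58  2.94]
```

```bash
python3 -m handwheel '[[[0.05,0,0,0],[0.05,0,0,0],[0,0,0,0],[0,0,0,0]]]'>/dev/null; python3 f.py; python3 -m handwheel '[[[0.05,0,0,0],[0.05,0,0,0],[0,0,0,0],[0,0,0,0]]]' >/dev/null; python3 f.py; python3 -m handwheel '[[[0.04,0,0,0],[0.04,0,0,0],[0,0,0,0],[0,0,0,0]]]' >/dev/null; python3 f.py
```

```text
[[-0.0161 -0.2487  0.0532]] [0.11 8.39 1.9 ]
[[-0.0156 -0.2471  0.0533]] [0.51 5.68 2.06]
[[-0.0145 -0.2469  0.0533]] [-0.49  4.35  0.02]
```

```bash
python3 -m handwheel '[[[0,0,0,0],[0,0,0,0]]]'; python3 f.py; python3 -c "
from h import *
s=sense();X=R.from_quat(s['tool_rot']).as_matrix();print(s['t'],s['q'],s['ft_torque'],X.round(4).tolist())
look('side','s7'); look('scene','c7'); look('wrist','w7')
r=lambda i,w:cv2.resize(i,(w,300),interpolation=cv2.INTER_CUBIC)
f=lambda n,a,b,c,d,w=400:r(cv2.imread('pics/'+n+'.png')[a:b,c:d],w)
cv2.imwrite('pics/m7.png',np.vstack([np.hstack([f('s7',170,230,255,335),f('c7',195,255,235,315)]),f('w7',0,210,0,560,800)]))"
```

```text
t: 27.32
tcp_pos: [0.467, -0.21, 0.0533]
tool_rot: [0.69, 0.724, -0.0, -0.0]
force: [-1.5, 3.7, 0.1]
finger_gap: 0.23
gripper_force: 108.7
[[-0.0145 -0.2468  0.0533]] [-1.52  3.66  0.13]
27.325 [-6.41199899e-01  6.70048039e-01  1.85157105e+00 -1.41399339e-05
  6.20055037e-01 -6.88232791e-01] [0.79595104 0.11957141 0.1246383 ] [[-0.047, 0.9989, -0.0001], [0.9989, 0.047, 0.0], [0.0, -0.0001, -1.0]]
```

View pics/m7.png

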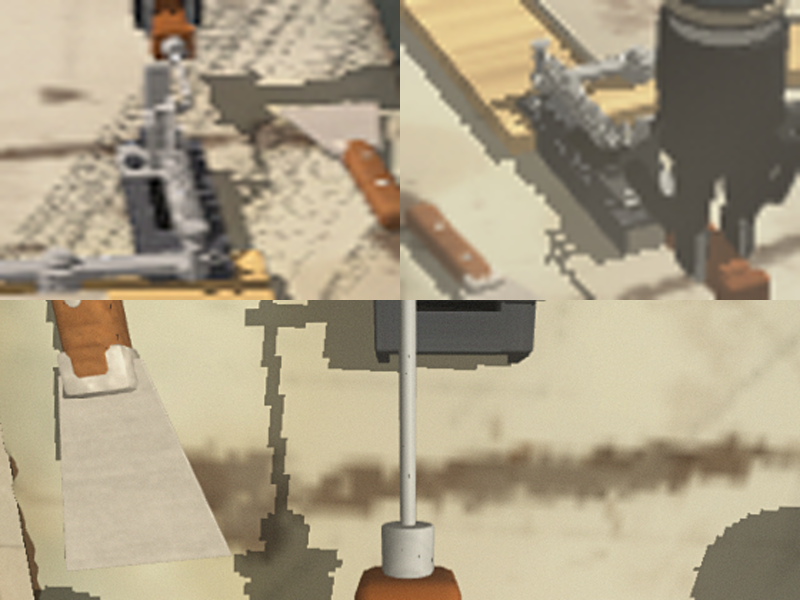

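The low-resolution views don't settle it, but the force does. The pull on the tool fell from 10.5 N to 3.7 N over 3 mm, so the pin is taking the load. I'll keep easing.

```bash
python3 -m handwheel '[[[0.04,0,0,0],[0.04,0,0,0],[0,0,0,0],[0,0,0,0]]]'>/dev/null; python3 f.py; python3 -m handwheel '[[[0.04,0,0,0],[0.04,0,0,0],[0,0,0,0],[0,0,0,0]]]' >/dev/null; python3 f.py; python3 -c "
from h import *
look('side','s8'); S=load('s8'); C=cloud(S); P=w2f(C.reshape(-1,3)); 
m=(P[:,1]>-.112)&(P[:,1]<-.04)&(P[:,2]>.04)&(P[:,2]<.09)&(abs(P[:,0])<.03); v=np.argwhere(m.reshape(C.shape[:2]))
for q,p in zip(v,(P[m]*1000).round(0).astype(int)): print(q[::-1].tolist(),p.tolist(),end=' ')
print(proj(S,f2w([[0,-.097,.05],[-.0065,-.097,.0535],[0,-.1,.0627],[-.004,-.115,.086],[.013,-.115,.086]])).round(1).tolist())"
```

```text
[[-0.014  -0.2455  0.0534]] [-0.15 -0.81 -1.69]
[[-0.0145 -0.2428  0.0533]] [-0.83 -0.89 -2.24]
[289, 183] [-4, -111, 85] [284, 184] [11, -110, 83] [286, 184] [5, -109, 83] [287, 184] [2, -111, 82] [287, 185] [2, -112, 78] [288, 185] [-1, -111, 78] [285, 186] [8, -108, 76] [289, 186] [-4, -108, 76] [289, 188] [-4, -108, 69] [285, 189] [8, -110, 66] [288, 189] [-1, -110, 65] [289, 189] [-3, -98, 70] [285, 190] [8, -110, 62] [286, 190] [5, -108, 63] [289, 190] [-2, -87, 72] [292, 190] [-14, -110, 62] [293, 190] [-16, -105, 64] [289, 191] [-3, -94, 65] [292, 191] [-13, -100, 62] [293, 191] [-16, -100, 63] [284, 192] [12, -105, 58] [285, 192] [9, -98, 61] [286, 192] [6, -99, 60] [287, 192] [3, -96, 61] [288, 192] [0, -96, 61] [289, 192] [-2, -87, 65] [290, 192] [-6, -98, 60] [291, 192] [-9, -100, 59] [292, 192] [-12, -97, 60] [284, 193] [12, -105, 55] [285, 193] [9, -99, 57] [287, 193] [2, -112, 51] [289, 193] [-1, -81, 65] [284, 194] [12, -102, 52] [285, 194] [10, -90, 58] [286, 194] [8, -82, 61] [287, 194] [2, -107, 50] [288, 194] [-1, -110, 48] [289, 194] [-2, -84, 60] [284, 195] [12,
[... 873 characters left out ...]
5] [286, 199] [7, -84, 44] [289, 199] [-1, -78, 46] [290, 199] [-4, -79, 46] [285, 200] [11, -82, 42] [286, 200] [8, -81, 42] [289, 200] [-1, -80, 42] [290, 200] [-2, -61, 51] [291, 200] [-6, -62, 50] [288, 201] [4, -58, 49] [289, 201] [1, -54, 51] [290, 201] [-2, -60, 48] [291, 201] [-5, -55, 50] [292, 201] [-8, -56, 50] [288, 202] [4, -57, 46] [289, 202] [2, -51, 49] [290, 202] [-1, -44, 52] [291, 202] [-4, -48, 50] [292, 202] [-7, -49, 50] [288, 203] [5, -47, 48] [289, 203] [2, -47, 47] [290, 203] [-1, -43, 50] [291, 203] [-4, -43, 49] [292, 203] [-6, -41, 50] [293, 203] [-10, -44, 48] [288, 204] [6, -41, 47] [[288.0, 195.3], [290.1, 194.2], [287.9, 191.1], [288.8, 182.1], [283.3, 182.3]]
```

```bash
python3 -m handwheel '[[[0,-0.1,0,0],[0,-0.2,0,0],[0,-0.3,0,0],[0,-0.4,0,0],[0,-0.4,0,0],[0,0,0,0],[0,0,0,0]]]'; python3 f.py
```

```text
t: 29.4
tcp_pos: [0.4321, -0.208, 0.0534]
tool_rot: [0.69, 0.723, 0.0, 0.0]
force: [0.3, 1.0, -1.7]
finger_gap: 0.231
gripper_force: 108.4
[[-0.0493 -0.2432  0.0534]] [ 0.34  1.02 -1.69]
```

```bash
python3 -m handwheel '[[[0,0,-1,0],[-0.9,0,0,0],[-0.9,0.5,0,0],[-0.9,0.5,0,0],[-0.9,0.5,0,0],[-0.9,0.5,0,0],[-0.9,0.5,0,0],[-0.8,0.5,0,0],[0,0,0.8,0],[0,0,0.9,0],[0,0,0.7,0],[0,0,0.3,0],[0,0,0,0],[0,0,0,0]]]' && python3 -m handwheel '[[[0,0,0.08,0],[0,0,0.08,0],[0,0,0,0],[0,0,0,0]]]'
```

```text
t: 31.15
tcp_pos: [0.5145, -0.3593, 0.0114]
tool_rot: [0.69, 0.724, -0.0, 0.001]
force: [0.2, -0.2, -1.9]
finger_gap: 0.229
gripper_force: 108.4
t: 31.65
tcp_pos: [0.5141, -0.359, 0.0069]
tool_rot: [0.69, 0.724, -0.0, 0.0]
force: [0.3, 0.5, -1.1]
finger_gap: 0.234
gripper_force: 108.4
```

```bash
python3 -m handwheel '[[[0,0,0.04,0],[0,0,0.04,0],[0,0,0,0],[0,0,0,0]]]' && python3 -m handwheel '[[[0,0,0,0],[0,0,0,0],[0,0,0,0],[0,0,0,0],[0,0,0,0]]]' 60 20 && python3 -m handwheel '[[[0,0,-0.3,0],[0,0,-0.6,0],[0,0,-1,0],[0,0,-1,0],[0,0,-1,0],[0,0,-1,0],[0,0,-1,0],[0,0,-1,0],[0,0,-1,0],[0,0,-1,0],[1,0,0,0],[1,0,0,0],[1,0,0,0],[1,0,0,0],[1,0,0,0],[1,0,0,0],[1,0,0,0],[1,0,0,0],[1,0,0,0],[1,0,0,0]]]' && python3 -m handwheel '[[[1,0,0,0],[1,0,0,0],[1,-0.5,0,0],[1,-0.5,0,0],[0.5,0,0,0],[0,0,0,0],[0,0,0,0]]]'
python3 - <<'E'
from h import *
look('side','s9');look('scene','c9');L=look('wrist','w9')
r=lambda i,w:cv2.resize(i,(w,300),interpolation=cv2.INTER_CUBIC)
f=lambda n,a,b,c,d,w=400:r(cv2.imread('pics/'+n+'.png')[a:b,c:d],w)
cv2.imwrite('pics/m9.png',np.hstack([np.vstack([f('s9',120,300,170,410),f('c9',160,310,200,400)]),cv2.resize(cv2.imread('pics/w9.png')[60:290,225:378],(400,600),interpolation=cv2.INTER_CUBIC)]))
E
```

```text
t: 32.15
tcp_pos: [0.5141, -0.359, 0.005]
tool_rot: [0.69, 0.724, -0.0, 0.0]
force: [0.2, 0.0, 0.4]
finger_gap: 0.227
gripper_force: 108.8
t: 32.78
tcp_pos: [0.5141, -0.359, 0.0048]
tool_rot: [0.69, 0.724, -0.0, 0.0]
force: [-0.1, 0.7, -0.2]
finger_gap: 0.701
gripper_force: 0.0
t: 35.28
tcp_pos: [0.5021, -0.1075, 0.2273]
tool_rot: [0.69, 0.724, 0.0, -0.0]
force: [0.5, 0.0, 0.1]
finger_gap: 0.701
gripper_force: 0.0
t: 36.15
tcp_pos: [0.473, 0.0014, 0.2274]
tool_rot: [0.69, 0.724, 0.0, 0.001]
force: [-0.4, 0.8, -0.1]
finger_gap: 0.705
gripper_force: 0.0
```

View pics/m9.png

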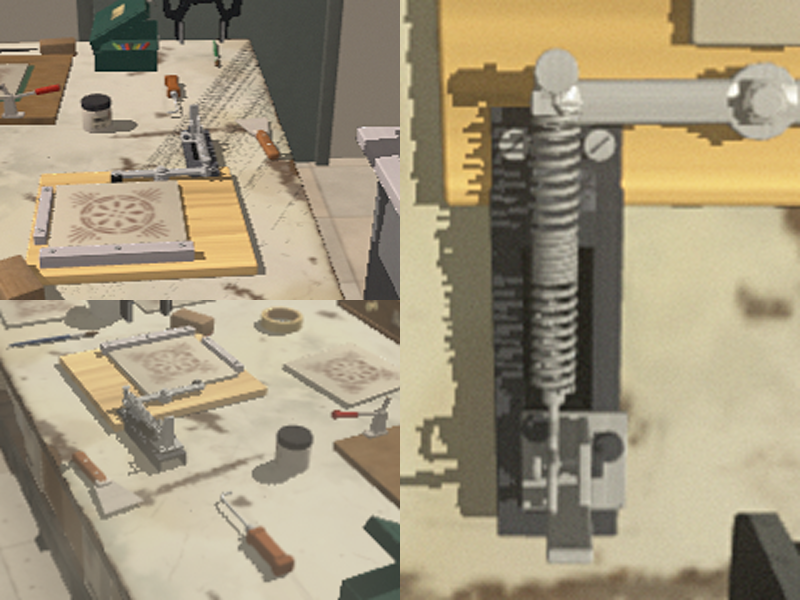

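The hook is over the pin between the flange and the cheek, with the spring stretched. The lever is square, and the puller lies flat at about (255,535). One last numeric check that the tile is home.

Run:
```python
from h import *
for n in('w1','w9'):
    L=load(n); g=cv2.GaussianBlur(cv2.cvtColor(L[0],cv2.COLOR_RGB2HSV)[...,1].astype(float),(0,0),1)
    out=[]
    for c in range(350,420,8):
        r0=proj(L,f2w([[0,.05,.027]]))[0,1]; lo=max(int(r0)-40,3); d=np.diff(g[lo:int(r0)+8,c]); r=lo+d.argmax()+.5
        out.append(w2f(pts(L,[[c,r]],.027))[0,1]*1000)
    print(n,'tile near edge y mm',np.round(out,1))
L=load('w9'); C=w2f(cloud(L).reshape(-1,3)); m=(abs(C[:,0])<.006)&(C[:,1]<-.07)&(C[:,1]>-.112)&(C[:,2]>.055); P=C[m]*1000; print(P[::max(1,len(P)//25)].round(0).astype(int).tolist())
```

```text
w1 tile near edge y mm [53.3 47.2 54.5 53.2 53.8 53.5 53.2 53.8 53.5]
w9 tile near edge y mm [58.9 58.9 59.  59.  59.1 59.2 59.3 59.3 59.4]
[[-1, -85, 56], [-1, -90, 56], [-1, -90, 59], [-1, -90, 62], [-1, -89, 65], [-2, -90, 67], [-3, -90, 68], [-4, -92, 67], [0, -91, 67], [-1, -91, 71], [-2, -92, 71], [-3, -92, 72], [-3, -94, 71], [-3, -95, 72], [-3, -95, 72], [-3, -97, 71], [-3, -97, 72], [-3, -99, 72], [-3, -100, 72], [-3, -101, 72], [-3, -102, 71], [-3, -103, 72], [-3, -104, 72], [-3, -105, 72], [-3, -107, 71], [-2, -109, 69]]
```

```bash
python3 -c "
from station import sign_off; print(sign_off())"
```

```text
the job is handed in; nothing more can be done
None
```

The spring is hooked on the anchor pin and held by it alone, the lever has moved the tile about 5.5 mm to within about 1 mm of home, which is the camera's accuracy. The puller lies flat on the bench clear of the fixture, and the job was handed in at about 36 s.

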